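Present the ball tray to the optical reader

TASK

Lift the hinged clear cover of the dock all the way back onto its stop, gently, without letting it slam, and leave it open. Then take the blue tray out by its white fin, keeping the loose steel ball in its pocket, and carry it to the white reader. Finish while holding the tray level in the gripper, with its ball pocket at the height of the reader's round window and about 65 mm straight in front of it; the tray must not touch the reader, and the label tape, petri dish and brown bottle stay where they are.

Things in the scene. Friction and masses are not known exactly. Their poses are not given: they have to be found in the camera images.
- dock: Grey fixed base plate, 170 x 136 x 10 mm, on the worktop, with a tray nest and a hinged clear cover. Origin: on the worktop under the middle of the covered space. Its -x axis points to the side with the cover's bar handle (roughly to the robot), +x to the hinge; z up. Low nest strips (5 mm high) beside the tray and at its -x end leave about 3 to 4.5 mm play; the tray lifts straight out.
- cover (a joint): Hinge of the clear cover (five thin walls, 126 x 116 mm, its top 73 mm above the worktop, 0.2 kg; bottom and rear open). 0 = closed, 1.65 rad = fully open against its stop. The bar side rises and swings over towards +x of the dock. Low friction: released below about 1.1 rad it falls shut, beyond that it falls open onto its stop, and it stays open by its own weight. Opened, the whole cover stands behind the hinge line, to about 180 mm above the worktop.
- cover_bar (a point): Middle of the cover's orange round bar handle: 8 mm diameter, 70 mm long, parallel to the dock's y axis, carried at both ends, 40 mm out from the cover's front wall (36 mm clear gap between bar and wall). Closed: 103 mm from the dock's origin along its -x and 55 mm above the worktop, with the cover's top 18 mm higher behind it. It moves on a circle of 171 mm radius about the hinge. Axes turn with the cover.
- cover_hinge (a point): Middle of the cover's hinge axis: parallel to the dock's y, 63 mm along the dock's +x from its origin, 14 mm above the worktop. Closed, the bar is 166 mm to -x of it and 41 mm above it.
- tray_fin (a point): Grip point of the tray, on its white upright fin: 38 mm above the tray's underside, 16 mm below the fin's top. Fin: 12 mm thick along the tray's y (grasp across it), 36 mm long along the tray's x, top 54 mm above the tray's underside, standing on the 4 mm thick tray floor. Tray: blue, 108 (x) x 70 (y) mm, 0.12 kg, loose in the dock with its underside 10 mm above the worktop; its axes lie as the dock's.
- tray_pocket (a point): Centre of the ball pocket, at the height of the ball's centre (15 mm above the tray's underside): 44 mm along the tray's +x from the fin's grip point and 23 mm below it. The pocket is a round white rim 3 mm high, 32 mm inside, 40 mm outside diameter; the ball can roll about 8 mm each way in it and climbs out beyond about 40 degrees of tilt or at a hard jolt.
- ball_center (a point): Centre of the loose steel ball, 22 mm diameter, about 0.044 kg, in the tray's pocket.
- reader_window (a point): Centre of the round dark window (48 mm over its bezel) on the front face of the fixed white reader, 120 mm above the worktop. The window looks along this point's -x axis (roughly towards the robot); y is sideways, z up. The reader's body is 110 mm wide, 158 mm high and lies wholly on the +x side of this point.
- label_tape: Roll of yellow label tape, 62 x 64 x 19 mm, bystander; origin under its centre.
- petri_dish: Small round dish with a pink filling, 61 mm across, 15 mm high, bystander; origin under its centre.
- reagent_amber: Brown bottle with a black cap, 42 mm diameter, 81 mm high, bystander; origin under its centre.
There are look-alikes about, which are no part of the job. What is shaped like the part that bears reader_window but red is not meant.

How it is judged:
On the way, in this order (a step that is already met when the one before it is completed fails the run):
1. The cover is fully open on its stop and at rest (value of joint cover above 1.6 rad and velocity of joint cover below 0.1 rad/s), for 0.2 s.
2. The tray is lifted out of the dock with the ball in its pocket (z of tray_fin in the frame of dock above 0.085 m and distance between ball_center and tray_pocket below 0.014 m), for 0.1 s.
At the end, for the whole second after the job is handed in: The gripper holds the tray still and level (within 0.1 rad), ball in its pocket, with the pocket's centre 40 to 90 mm in front of the reader's window, within 20 mm sideways and 15 mm in height of the window's centre; only the fingers carry the tray; the cover stands open on its stop (distance between ball_center and tray_pocket below 0.014 m and angle between tray_pocket's own z axis and vertical below 0.1 rad and x of tray_pocket in the frame of reader_window between -0.09 and -0.04 m and y of tray_pocket in the frame of reader_window between -0.02 and 0.02 m and z of tray_pocket in the frame of reader_window between -0.015 and 0.015 m and contact force between the fingers and tray above 1 N and contact force between tray and dock below 0.1 N and contact force between tray and reader below 0.1 N and linear speed of tray below 0.02 m/s and value of joint cover above 1.6 rad); the arm keeps its last pose, push and grip.
It fails at once if The ball leaves its pocket (distance between ball_center and tray_pocket above 0.02 m).
It fails at once if The cover slams onto its stop or falls shut (faster than 1.8 rad/s near either end) ((value of joint cover above 1.5 rad and velocity of joint cover above 1.8 rad/s) or (value of joint cover below 0.2 rad and velocity of joint cover below -1.8 rad/s)).
It fails at once if The tray strikes the reader (contact force between tray and reader above 0.5 N).
It fails at once if A bystander is moved by more than 20 mm (distance of any of label_tape, petri_dish, reagent_amber from where it was at the start of the episode above 0.02 m).
It also fails if it takes over 72 s, if anything falls off the work surface, if the arm or the gripper's body presses on something with over 40 N, if the wrist force passes 120 N, or if a joint passes its speed limit or range.

ROBOT

A 6-joint arm with a two-finger parallel gripper is mounted at the origin on a cart in front of the work surface, level with it; the furniture and walls round the work are solid. World frame = base frame: x ahead of the robot, y to its left, z up, the work surface at z = 0. Lengths are in m, angles in rad, forces in N, time in s.
With the tool pointing down it reaches from about 0.325 to 0.9 m from the base axis. Payload 3.5 kg.
Tool frame: the origin (TCP) lies at the very end of the fingers, on their centre line; the grasp point (between the pads) lies env.grip_depth behind it (env.grip_depth is the distance from the TCP to the grasp point, in m); x points along the fingers, z is the direction in which the jaws open and shut, and the axes are right-handed (so a half turn about x gives the same grasp; the last joint's range is limited). The gripper opens to 85 mm and grips with 20 to 120 N. Pads are 22 mm wide; open, the fingers measure 114 mm over their backs; the gripper's body (76 mm by 85 mm) begins 54 mm behind the grasp point. The pads swing forward as they close: fully open they stand 13 mm farther back than shut.
Start: joints at [1.134, 0.276, -0.026, 1.268, 0, 1.467], TCP at [0.205, 0.59, 0.231] pointing down, gripper open.
Joint ranges: [-3.12, 3.12], [-0.85, 1.88], [-1.08, 1.24], [-1.95, 2.15], [-1.57, 1.53], [-3.14, 3.14]. Speed limits (rad/s): [2.57, 2.57, 3.14, 3.14, 3.14, 3.14].

INTERFACE

Orientations are given as a rotation vector (axis times angle).
In Python, from workcell import env, cams gives the robot as it stands.
- The arm moves only by the shell command python3 -m crank 'ROWS' [OPENING] [FORCE]. ROWS is a JSON object of lists of equal length, an entry for each row: "offset": the shift along the tool's x, y, z in mm, a list of three; "delta_rot": the turn, a rotation vector about the tool's x, y, z in rad, a list of three. A call has exactly 8 rows; each row shifts and turns the commanded pose from where the row before left it, along the tool's axes as they then stand; what a row does not reach is not made up. A row lasts 1/8 s, in which the tool goes at most 62.5 mm and 10.7 degrees, less where a joint would pass 70% of its speed; a pose out of reach is approached as far as the arm can. A call is refused whole if a number of a shift passes 62.5 or a number of a turn 0.188, either way. A call with a gripper value outside its range is refused whole. OPENING is the closure, from 0 (fully open) to 1 (shut), set as the call begins (- or left out, the last holds). The fingers move at their own pace and stop on an object; FORCE is the grip in N (left out, the last holds). Time passes only in rows, so rows that do not move let the fingers close, or fill a call up. It gives the time, the measured TCP pose, the force and the opening at its end, in the units of the state.
- env.state(): the state, without advancing time (a new reading comes with each control period).
- cams.read_camera(name): name is "side" or "top"; returns a dict with "pixels" (400x640x3 uint8, red, green, blue), "fx", "fy", "cx", "cy" (pixels), "position" and "rotation" of the camera in the world. Camera axes: x right, y down, z forward; pixel columns grow to the right and rows downward; lengths in m; the calibration is good to about 2 mm. A picture is of the moment at which its call begins. There is no depth.
- env.finish_job(): hands the job in, once; it reports no verdict.
The state is a dict: "clock": time; "qpos": joint angles; "qd": joint speeds; "effort": joint torques, N m; "position": TCP position; "ee_rot": TCP orientation; "ft_force": force on the tool from outside, world axes, zero at the start; "ft_torque": the same for the moment, N m; "width": opening from 0.0 (shut) to 1.0 (fully open).
Only numpy, scipy, OpenCV 4.12 (cv2) and the standard library are available. Lean on these libraries where they do the work, as an engineer would, in place of code of your own. Each camera call takes 0.05 s, during which the arm holds its last target.

## Working session

There is one attempt and no reset: what is moved stays moved. The work goes in short steps, Python scripts to look and compute and a shell command to move; the robot and the scene stay as the last step left them, time stands still between calls to the robot, and variables do not carry over. Pictures are saved under pics/ and viewed, and the job is handed in when it is done.

```bash
ls; mkdir -p pics
python3 - <<'E'
from workcell import env,cams
import cv2
print(env.state(), env.grip_depth)
for n in("side","top"):
    c=cams.read_camera(n); print(n,c["fx"],c["fy"],c["cx"],c["cy"],c["position"],c["rotation"])
    cv2.imwrite(f"pics/{n}0.png",c["pixels"][:,:,::-1])
E
```

```text
pics
{'clock': 0.0, 'qpos': array([ 1.13357714e+00,  2.77147943e-01, -2.78958479e-02,  1.26799356e+00,
       -1.67872449e-06,  1.46734760e+00]), 'qd': array([ 0.00056865,  0.00094973,  0.00022132,  0.00067006,  0.000186  ,
       -0.00249329]), 'effort': array([-3.10415544e-04, -4.45513308e+01,  2.95198900e+01,  1.63297076e-02,
       -8.49339790e-05, -3.49012595e-06]), 'position': array([0.2044606 , 0.58978303, 0.23014337]), 'ee_rot': array([-0.96109608,  1.35081486,  0.9592656 ]), 'ft_force': array([ 0.06834208, -1.10280086, -0.56035937]), 'ft_torque': array([-0.00651075, -0.01967147,  0.00450281]), 'width': 0.99976534865917} 0.0187
side 391.92256062078314 391.92256062078314 326.36199189285765 198.64356995160352 [0.50498482 1.25171263 0.90679291] [-0.10959866  2.72744557 -1.49906542]
top 373.88439052820905 373.88439052820905 317.49455314447755 203.0723513071945 [0.50843031 0.00396718 1.3698185 ] [-2.18589219  2.20337993 -0.05689488]
```

View pics/side0.png

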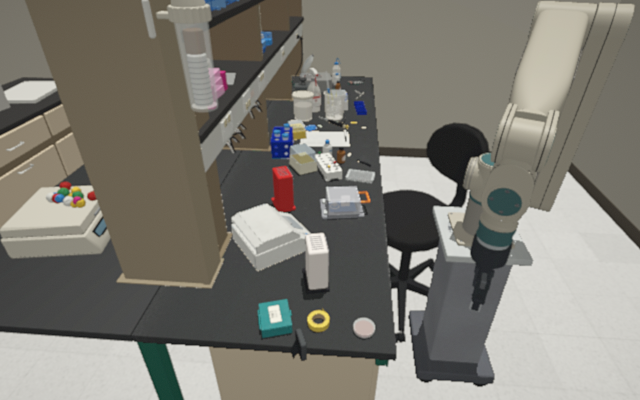

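View pics/top0.png

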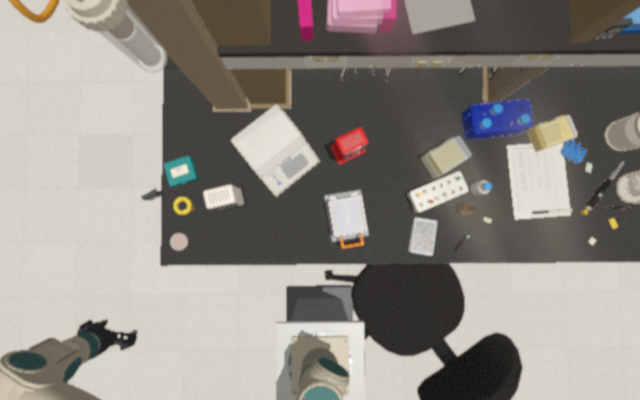

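Side view: the dock with its cover is at about (345,203), orange bar at (365,197), white reader at (317,262), red look-alike at (283,190), tape at (318,320) and dish at (364,327). In the top view the dock is at (347,217), bar (351,241), white reader (222,196) and red look-alike (350,146). The white reader fits the description; the red one is excluded by colour. Next I'll enlarge these areas.

```bash
cat > h.py <<'E'
import numpy as np,cv2
from scipy.spatial.transform import Rotation as R
def ray(c,u,v):
    d=np.array([(u-c["cx"])/c["fx"],(v-c["cy"])/c["fy"],1.0]); return R.from_rotvec(c["rotation"]).apply(d)
def atz(c,u,v,z):
    d=ray(c,u,v); p=np.array(c["position"]); return p+d*(z-p[2])/d[2]
def proj(c,P):
    q=R.from_rotvec(c["rotation"]).inv().apply(np.atleast_2d(P)-np.array(c["position"]))
    return np.c_[q[:,0]/q[:,2]*c["fx"]+c["cx"],q[:,1]/q[:,2]*c["fy"]+c["cy"]]
def tri(c1,a,c2,b):
    d1=ray(c1,*a);d2=ray(c2,*b);p1=np.array(c1["position"]);p2=np.array(c2["position"])
    s=np.linalg.lstsq(np.c_[d1,-d2],p2-p1,rcond=None)[0]
    A=p1+s[0]*d1;B=p2+s[1]*d2; return (A+B)/2,np.linalg.norm(A-B)
def crop(c,u0,v0,u1,v1,k,fn):
    im=c["pixels"][v0:v1,u0:u1,::-1]; cv2.imwrite(fn,cv2.resize(im,None,fx=k,fy=k,interpolation=cv2.INTER_CUBIC))
E
python3 - <<'E'
from workcell import env,cams
from h import *
s=cams.read_camera("side");t=cams.read_camera("top")
crop(t,310,180,390,255,8,"pics/c_t_dock.png")
crop(s,310,175,390,230,9,"pics/c_s_dock.png")
crop(t,190,170,260,220,9,"pics/c_t_read.png")
crop(s,280,225,350,300,8,"pics/c_s_read.png")
for u,v in((347,217),(351,241),(222,196)):print(atz(t,u,v,0.05))
E
```

```text
[ 0.52754295 -0.09933885  0.05      ]
[ 0.44310249 -0.11238287  0.05      ]
[0.6053356  0.34210145 0.05      ]
```

View pics/c_t_dock.png

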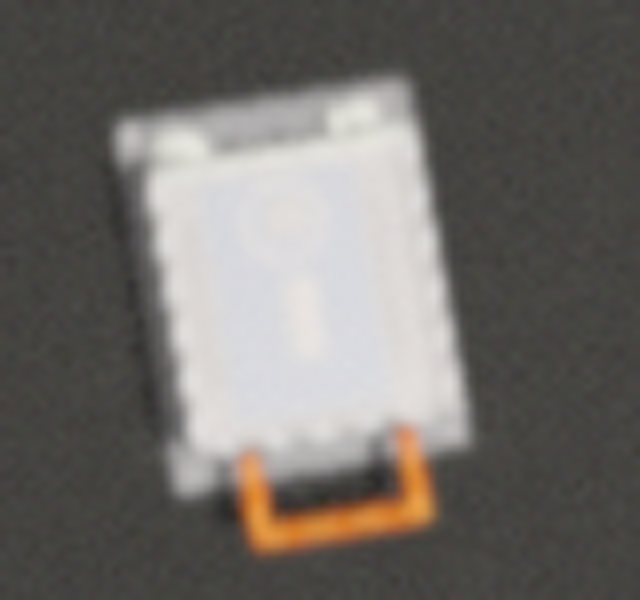

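View pics/c_s_dock.png

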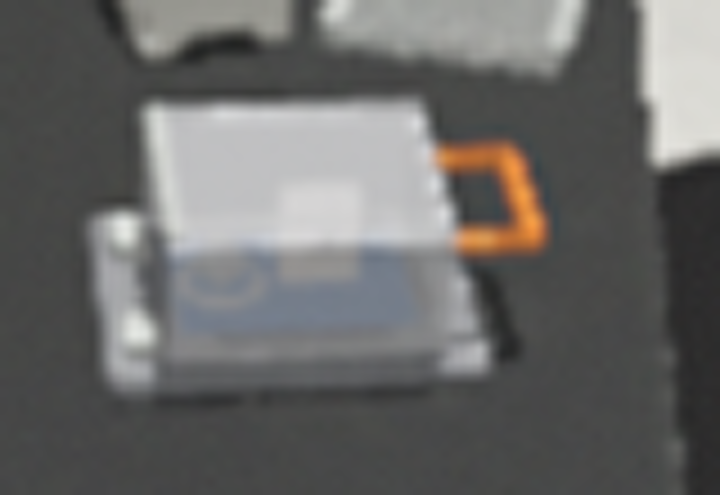

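View pics/c_t_read.png

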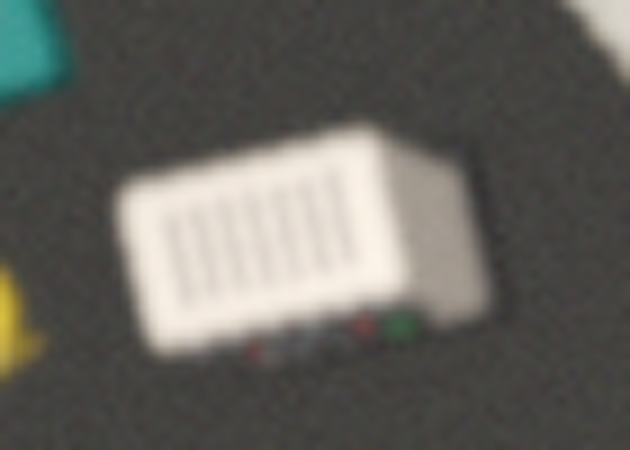

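View pics/c_s_read.png

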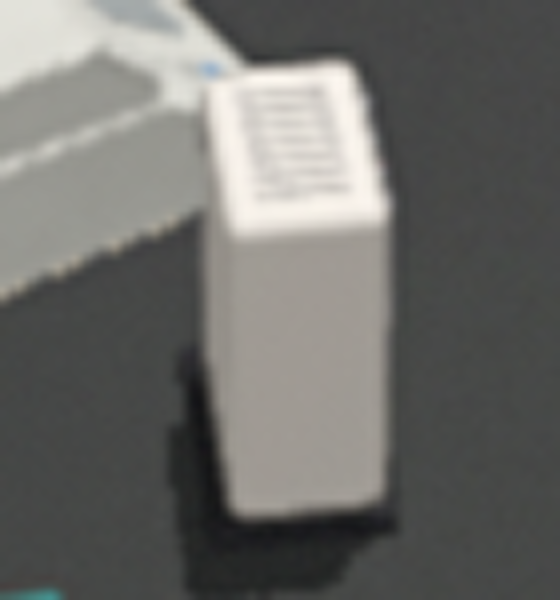

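Run:
```python
from workcell import env,cams
from h import *
from scipy.optimize import least_squares
s=cams.read_camera("side");t=cams.read_camera("top")
f=lambda x,y,u0,v0,k:(u0+(x+.5)/k-.5,v0+(y+.5)/k-.5)
T=lambda x,y:f(x,y,310,180,8); S=lambda x,y:f(x,y,310,175,9)
print("barL",tri(t,T(262,540),s,S(535,243)),"barR",tri(t,T(425,513),s,S(513,148)))
L=np.array([-.103,.035,.055]);Rr=np.array([-.103,-.035,.055])
W=lambda p,P:np.c_[R.from_euler('z',p[2]).apply(P)+[p[0],p[1],0]]
P=np.array([L,Rr])
ot=np.array([T(262,537),T(427,513)]);os_=np.array([S(535,243),S(513,148)])
# fin at dock: top of fin z=.064 unknown play
r=least_squares(lambda p:np.r_[(proj(t,W(p,P))-ot).ravel(),(proj(s,W(p,P))-os_).ravel()],[.55,-.1,0])
p=r.x;print("dock",p,r.fun.round(2))
def draw(c,segs,u0,v0,k,fn,col):
    im=cv2.imread(fn)
    for a in segs:
        q=(proj(c,a)-[u0,v0]+.5)*k-.5
        cv2.polylines(im,[q.round().astype(int)],False,col,1)
    cv2.imwrite(fn.replace("c_","o_"),im)
def box(x0,x1,y0,y1,z): return W(p,np.array([[x0,y0,z],[x1,y0,z],[x1,y1,z],[x0,y1,z],[x0,y0,z]]))
segs=[box(-.063,.063,-.058,.058,.073),box(-.085,.085,-.068,.068,.01),W(p,P),box(.063,.063,-.05,.05,.014)]
draw(t,segs,310,180,8,"pics/c_t_dock.png",(0,255,0));draw(s,segs,310,175,9,"pics/c_s_dock.png",(0,255,0))
# reader
A=lambda x,y:f(x,y,190,170,9);B=lambda x,y:f(x,y,280,225,8)
ct=[(118,186),(155,354),(408,285),(374,126)]
for q in ct: print("rd",atz(t,*A(*q),.158))
for q in [(232,235),(388,215),(355,62),(208,85)]: print("rs",atz(s,*B(*q),.158))
```

```text
barL (array([ 0.42353966, -0.08136635,  0.05384212]), np.float64(0.002309918941773231)) barR (array([ 0.4340098 , -0.15214126,  0.06003444]), np.float64(0.00013861639689965845))
dock [ 0.53105799 -0.10425175  0.13204921] [ 0.52 -0.17 -0.32  0.03  0.1  -0.49  0.04  0.99]
rd [0.61674517 0.3774188  0.158     ]
rd [0.55589203 0.36358813 0.158     ]
rd [0.58007333 0.27248417 0.158     ]
rd [0.63777457 0.28499045 0.158     ]
rs [0.61496816 0.38019618 0.158     ]
rs [0.55915878 0.36410321 0.158     ]
rs [0.57862864 0.27312418 0.158     ]
rs [0.63427468 0.2927386  0.158     ]
```

View pics/o_t_dock.png

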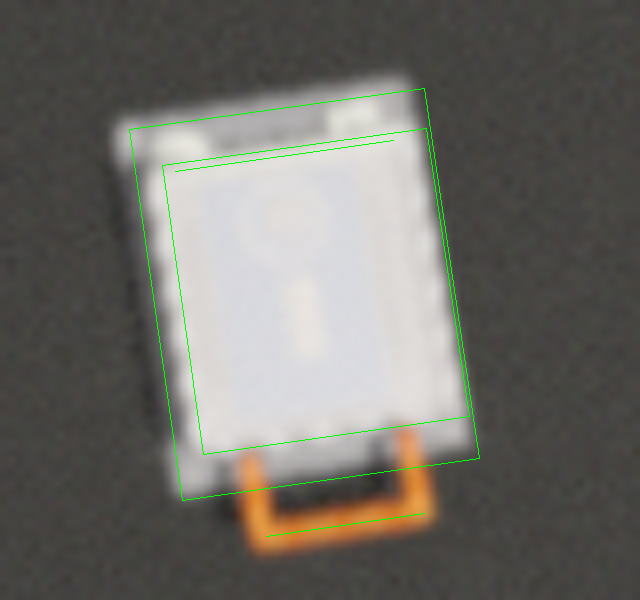

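View pics/o_s_dock.png

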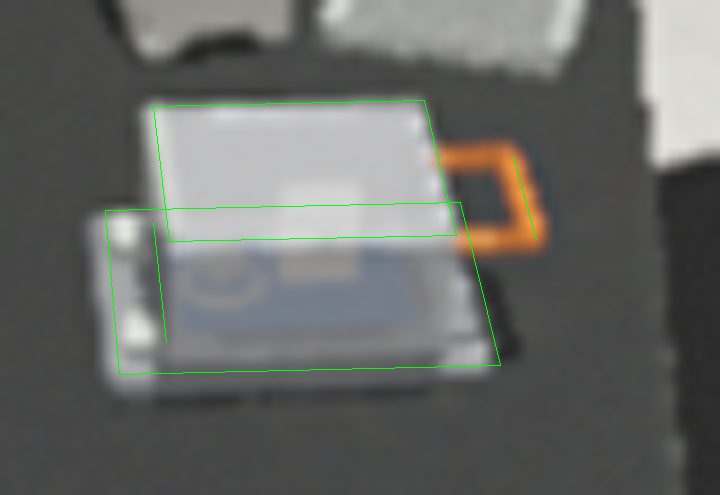

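Run:
```python
from workcell import env,cams
from h import *
s=cams.read_camera("side");t=cams.read_camera("top")
f=lambda x,y,u0,v0,k:(u0+(x+.5)/k-.5,v0+(y+.5)/k-.5)
A=lambda x,y:f(x,y,190,170,9);B=lambda x,y:f(x,y,280,225,8)
for q in [(490,305),(470,165)]: print("rt base",[atz(t,*A(*q),z).round(4) for z in (0,.008)])
for q in [(235,518),(385,503)]: print("rs base",[atz(s,*B(*q),z).round(4) for z in (0,.008)])
def draw(c,segs,u0,v0,k,fn,col):
    im=cv2.imread(fn)
    for a in segs:
        q=(proj(c,a)-[u0,v0]+.5)*k-.5
        cv2.polylines(im,[q.round().astype(int)],False,col,1)
    cv2.imwrite(fn.replace("c_","o_"),im)
yaw=.235; F=np.array([.5675,.318,0])
M=R.from_euler('z',yaw)
W=lambda P:M.apply(np.array(P))+F
a=np.linspace(0,2*np.pi,40)
segs=[W([[0,-.055,z],[0,.055,z],[.063,.055,z],[.063,-.055,z],[0,-.055,z]]) for z in (0,.158)]
segs+=[W(np.c_[0*a,.024*np.cos(a),.12+.024*np.sin(a)])]
draw(t,segs,190,170,9,"pics/c_t_read.png",(0,255,0))
draw(s,segs,280,225,8,"pics/c_s_read.png",(0,255,0))
a=cv2.imread("pics/o_t_read.png");b=cv2.imread("pics/o_s_read.png");b=cv2.resize(b,None,fx=.75,fy=.75);a=cv2.resize(a,None,fx=.6,fy=.6)
o=np.zeros((max(a.shape[0],b.shape[0]),a.shape[1]+b.shape[1],3),np.uint8);o[:a.shape[0],:a.shape[1]]=a;o[:b.shape[0],a.shape[1]:]=b
cv2.imwrite("pics/o_read.png",o)
crop(t,150,140,400,270,3,"pics/wide.png")
print(atz(t,181.5,205,.019),atz(t,179,241,.015),atz(t,467,208,.08))
```

```text
rt base [array([0.581, 0.274, 0.   ]), array([0.5806, 0.2725, 0.008 ])]
rt base [array([0.6383, 0.2823, 0.    ]), array([0.6376, 0.2807, 0.008 ])]
rs base [array([0.6177, 0.3658, 0.    ]), array([0.6167, 0.3736, 0.008 ])]
rs base [array([0.5592, 0.3526, 0.    ]), array([0.5588, 0.3606, 0.008 ])]
[0.57614412 0.49641162 0.019     ] [0.44628485 0.50545576 0.015     ] [ 0.55485231 -0.51146679  0.08      ]
```

View pics/o_read.png

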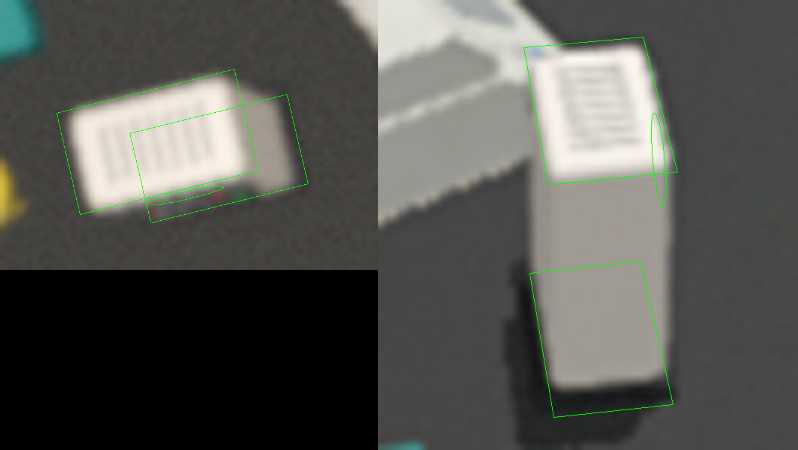

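View pics/wide.png

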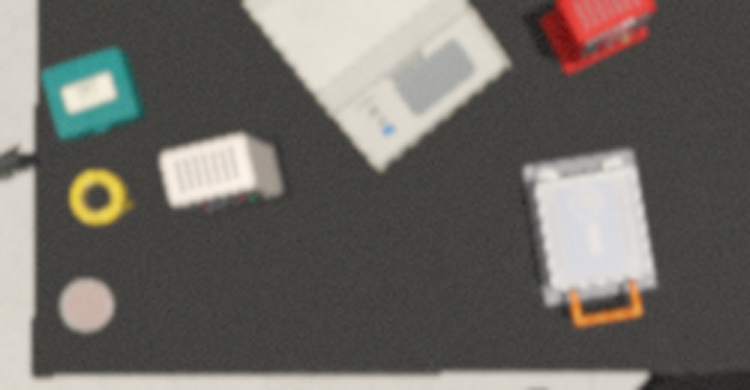

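The overlays agree with both views:
- **Dock:** about (0.532, -0.1015), yaw 0.132.
- **White reader:** front centre about (0.568, 0.318), yaw 0.235. The top crop shows white vents and the dark window strip with lights on its front (-x) side; the red one at top (350,146) is excluded.
- **Tape, dish and bottle:** tape about (0.576, 0.496), dish (0.446, 0.505), bottle near y = -0.51.

Next I work out the turns needed.

```bash
cat > go.py <<'E'
import sys
from workcell import env
from h import *
def plan(p=None,jawyaw=None,verbose=True):
    "p: wanted TCP; jawyaw: wanted world yaw of tool z (mod pi), tool pointing down. print local needs"
    st=env.state(); M=R.from_rotvec(st["ee_rot"]); A=M.as_matrix()
    print("t",round(float(st["clock"]),2),"pos",st["position"].round(4),"q",st["qpos"].round(2),"w",round(float(st["width"]),3),"F",st["ft_force"].round(1))
    print("toolx",A[:,0].round(3),"z",A[:,2].round(3),"jawyaw",round(float(np.arctan2(A[1,2],A[0,2])),3))
    if jawyaw is not None:
        for k in (0,np.pi):
            z=np.array([np.cos(jawyaw+k),np.sin(jawyaw+k),0]);x=np.array([0,0,-1.]);y=np.cross(z,x)
            D=R.from_matrix(np.c_[x,y,z]); print(" turn",(M.inv()*D).as_rotvec().round(3))
    if p is not None:
        print(" shift mm now-axes",(M.inv().apply(np.array(p)-st["position"])*1000).round(1))
        if jawyaw is not None:
            print(" shift after turn (k=0,k=pi: y,z negate)",(np.c_[[0,0,-1],np.cross([np.cos(jawyaw),np.sin(jawyaw),0],[0,0,-1]),[np.cos(jawyaw),np.sin(jawyaw),0]].T@(np.array(p)-st["position"])*1000).round(1))
E
python3 -c "
from go import *
plan([.430,-.115,.12],.132)"
```

```text
t 0.4 pos [0.2048 0.5904 0.2311] q [ 1.13  0.28 -0.03  1.27 -0.    1.47] w 0.998 F [0.8 0.1 0.1]
toolx [-0. -0. -1.] z [ 0.328  0.945 -0.   ] jawyaw 1.237
 turn [ 1.105 -0.     0.   ]
 turn [-2.037 -0.    -0.   ]
 shift mm now-axes [ 111.3 -444.  -592.6]
 shift after turn (k=0,k=pi: y,z negate) [ 111.1 -728.9  130.4]
```

```bash
python3 -m crank '{"offset":[[0,0,0],[0,0,0],[0,0,0],[0,0,0],[0,0,0],[0,0,0],[0,0,0],[0,0,0]],"delta_rot":[[0.138,0,0],[0.138,0,0],[0.138,0,0],[0.138,0,0],[0.138,0,0],[0.138,0,0],[0.138,0,0],[0.138,0,0]]}' 0.5 40
python3 -m crank '{"offset":[[0,-40,7],[0,-50,9],[0,-55,10],[0,-60,11],[0,-60,11],[0,-60,11],[0,-55,10],[0,-50,9]],"delta_rot":[[0,0,0],[0,0,0],[0,0,0],[0,0,0],[0,0,0],[0,0,0],[0,0,0],[0,0,0]]}'
python3 -c "
from go import *
plan([.430,-.115,.12],.132)"
```

```text
clock: 1.4
position: [0.2048, 0.5905, 0.2313]
ee_rot: [-0.101, 1.568, 0.101]
ft_force: [0.3, 0.0, -0.4]
width: 0.5
clock: 2.4
position: [0.3395, 0.1729, 0.2317]
ee_rot: [-0.104, 1.567, 0.104]
ft_force: [-0.4, 0.4, 0.7]
width: 0.503
t 2.4 pos [0.3395 0.1729 0.2317] q [ 0.3  -0.17 -0.5   1.24 -0.    1.74] w 0.503 F [-0.4  0.4  0.7]
toolx [ 0.001  0.    -1.   ] z [0.991 0.132 0.001] jawyaw 0.133
 turn [ 0.001  0.001 -0.   ]
 turn [-3.141e+00  0.000e+00  2.000e-03]
 shift mm now-axes [ 111.7 -297.4   51.4]
 shift after turn (k=0,k=pi: y,z negate) [ 111.7 -297.3   51.8]
```

```bash
python3 -m crank '{"offset":[[0,-30,5],[0,-40,7],[0,-45,8],[0,-50,9],[0,-50,9],[0,-40,7],[0,-30,5],[0,-13,2]],"delta_rot":[[0,0,0],[0,0,0],[0,0,0],[0,0,0],[0,0,0],[0,0,0],[0,0,0],[0,0,0]]}' 0.67
python3 - <<'E'
from go import *
plan([.430,-.115,.12],.132)
from workcell import cams
s=cams.read_camera("side");t=cams.read_camera("top")
crop(s,310,150,410,230,7,"pics/s1.png");crop(t,310,180,390,255,8,"pics/t1.png")
print(proj(t,[.430,-.115,.055]),proj(s,[.430,-.115,.055]))
E
```

```text
clock: 3.4
position: [0.4306, -0.1152, 0.2315]
ee_rot: [-0.103, 1.568, 0.103]
ft_force: [0.4, 0.4, -0.3]
width: 0.332
t 3.4 pos [ 0.4306 -0.1152  0.2315] q [-0.41 -0.05 -0.39  1.22  0.    1.03] w 0.332 F [ 0.4  0.4 -0.3]
toolx [ 0. -0. -1.] z [0.991 0.131 0.   ] jawyaw 0.131
 turn [-0.001  0.     0.   ]
 turn [ 3.141e+00  0.000e+00 -1.000e-03]
 shift mm now-axes [111.5   0.3  -0.6]
 shift after turn (k=0,k=pi: y,z negate) [111.5   0.3  -0.5]
[[351.92168942 244.8214051 ]] [[367.58065392 196.79883666]]
```

View pics/s1.png

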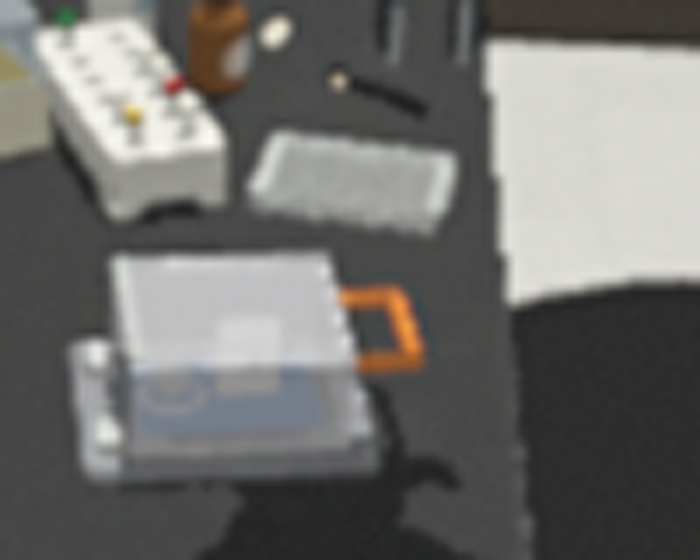

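View pics/t1.png

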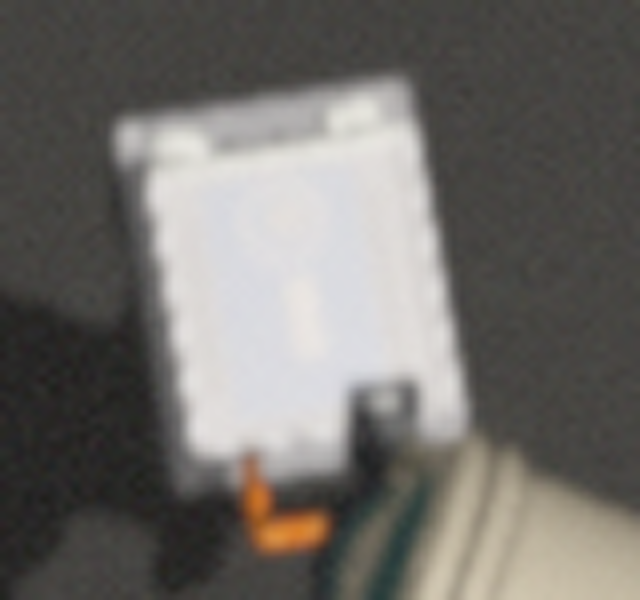

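The bar in the top crop (orange, about (290,530)) lies under the fingers as computed. I'll descend in part, then check.

```bash
python3 -m crank '{"offset":[[15,0,0],[20,0,0],[22,0,0],[22,0,0],[22,0,0],[20,0,0],[15,0,0],[5,0,0]],"delta_rot":[[0,0,0],[0,0,0],[0,0,0],[0,0,0],[0,0,0],[0,0,0],[0,0,0],[0,0,0]]}' 0.67
python3 - <<'E'
from go import *
plan([.430,-.115,.036],.132)
from workcell import cams
s=cams.read_camera("side")
crop(s,310,150,410,230,7,"pics/s2.png")
E
```

```text
clock: 4.5
position: [0.429, -0.1127, 0.089]
ee_rot: [-0.104, 1.57, 0.106]
ft_force: [-0.2, -0.9, 0.4]
width: 0.329
t 4.5 pos [ 0.429  -0.1127  0.089 ] q [-0.4   0.09 -0.59  0.9   0.    1.03] w 0.329 F [-0.2 -0.9  0.4]
toolx [-0.002  0.001 -1.   ] z [ 0.991  0.134 -0.002] jawyaw 0.134
 turn [ 0.002 -0.002 -0.001]
 turn [-3.139e+00  2.000e-03 -3.000e-03]
 shift mm now-axes [53.  -2.5  0.8]
 shift after turn (k=0,k=pi: y,z negate) [53.  -2.4  0.7]
```

View pics/s2.png

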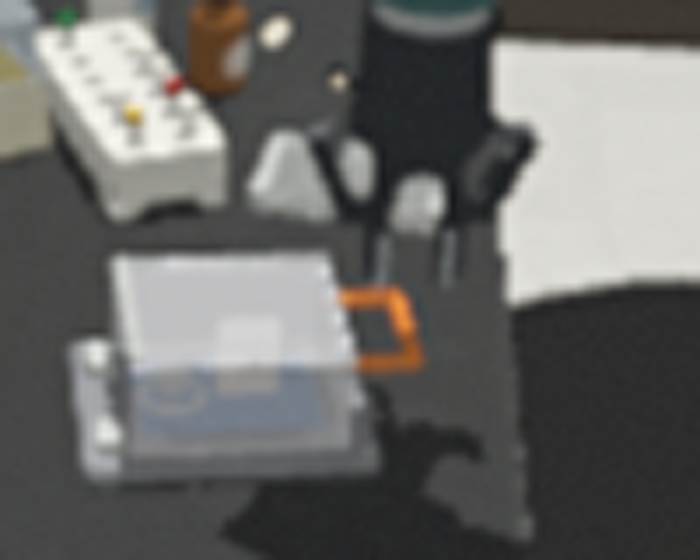

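Side crop: the fingertips at (382,260) and (450,260) straddle the bar at (410,330), and the inner finger falls in the gap to the wall (about 350). I'll go down and grip.

```bash
python3 -m crank '{"offset":[[6,0,0],[7,-1,0],[8,-1,0],[8,0,0],[8,0,0],[7,0,0],[6,0,0],[3,0,0]],"delta_rot":[[0,0,0],[0,0,0],[0,0,0],[0,0,0],[0,0,0],[0,0,0],[0,0,0],[0,0,0]]}' 0.67
python3 -m crank '{"offset":[[0,0,0],[0,0,0],[0,0,0],[0,0,0],[0,0,0],[0,0,0],[0,0,0],[0,0,0]],"delta_rot":[[0,0,0],[0,0,0],[0,0,0],[0,0,0],[0,0,0],[0,0,0],[0,0,0],[0,0,0]]}' 1 35
python3 - <<'E'
from go import *
plan([.430,-.115,.036],.132)
from workcell import cams
s=cams.read_camera("side")
crop(s,310,150,410,230,7,"pics/s3.png")
E
```

```text
clock: 5.55
position: [0.4302, -0.1157, 0.0369]
ee_rot: [-0.104, 1.569, 0.105]
ft_force: [0.6, 0.5, -0.5]
width: 0.325
clock: 6.55
position: [0.4297, -0.1158, 0.0372]
ee_rot: [-0.104, 1.57, 0.104]
ft_force: [-5.3, -2.5, 1.6]
width: 0.08
t 6.55 pos [ 0.4297 -0.1158  0.0372] q [-0.41  0.16 -0.64  0.78 -0.    1.03] w 0.08 F [-5.3 -2.5  1.6]
toolx [-0.001 -0.    -1.   ] z [ 0.991  0.132 -0.001] jawyaw 0.133
 turn [ 0.001 -0.001  0.   ]
 turn [-3.141e+00 -0.000e+00 -2.000e-03]
 shift mm now-axes [1.2 0.8 0.4]
 shift after turn (k=0,k=pi: y,z negate) [1.2 0.8 0.4]
```

View pics/s3.png

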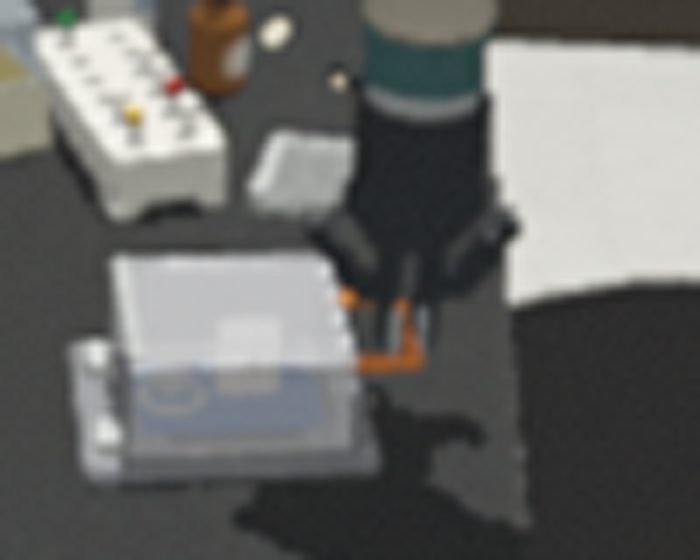

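Run:
```python
import numpy as np
ph0=np.arctan2(41,-166);r=171
th=np.linspace(0,1.65,41)
P=np.c_[r*np.cos(ph0-th),r*np.sin(ph0-th)]
D=np.diff(P,axis=0)
for i in range(5): print(th[8*i+8].round(2),"tool[x,z]:",[(round(-b,1),round(a,1)) for a,b in D[8*i:8*i+8]])
```

```text
0.33 tool[x,z]: [(np.float64(-6.8), np.float64(1.8)), (np.float64(-6.7), np.float64(2.1)), (np.float64(-6.6), np.float64(2.4)), (np.float64(-6.5), np.float64(2.7)), (np.float64(-6.4), np.float64(2.9)), (np.float64(-6.3), np.float64(3.2)), (np.float64(-6.2), np.float64(3.4)), (np.float64(-6.0), np.float64(3.7))]
0.66 tool[x,z]: [(np.float64(-5.8), np.float64(3.9)), (np.float64(-5.7), np.float64(4.2)), (np.float64(-5.5), np.float64(4.4)), (np.float64(-5.3), np.float64(4.6)), (np.float64(-5.1), np.float64(4.8)), (np.float64(-4.9), np.float64(5.1)), (np.float64(-4.7), np.float64(5.3)), (np.float64(-4.5), np.float64(5.4))]
0.99 tool[x,z]: [(np.float64(-4.3), np.float64(5.6)), (np.float64(-4.0), np.float64(5.8)), (np.float64(-3.8), np.float64(6.0)), (np.float64(-3.5), np.float64(6.1)), (np.float64(-3.3), np.float64(6.2)), (np.float64(-3.0), np.float64(6.4)), (np.float64(-2.8), np.float64(6.5)), (np.float64(-2.5), np.float64(6.6))]
1.32 tool[x,z]: [(np.float64(-2.2), np.float64(6.7)), (np.float64(-1.9), np.float64(6.8)), (np.float64(-1.6), np.float64(6.9)), (np.float64(-1.4), np.float64(6.9)), (np.float64(-1.1), np.float64(7.0)), (np.float64(-0.8), np.float64(7.0)), (np.float64(-0.5), np.float64(7.0)), (np.float64(-0.2), np.float64(7.1))]
1.65 tool[x,z]: [(np.float64(0.1), np.float64(7.1)), (np.float64(0.4), np.float64(7.0)), (np.float64(0.7), np.float64(7.0)), (np.float64(1.0), np.float64(7.0)), (np.float64(1.2), np.float64(6.9)), (np.float64(1.5), np.float64(6.9)), (np.float64(1.8), np.float64(6.8)), (np.float64(2.1), np.float64(6.7))]
```

```bash
python3 -m crank '{"offset":[[-6.8,0,1.8],[-6.7,0,2.1],[-6.6,0,2.4],[-6.5,0,2.7],[-6.4,0,2.9],[-6.3,0,3.2],[-6.2,0,3.4],[-6.0,0,3.7]],"delta_rot":[[0,0,0],[0,0,0],[0,0,0],[0,0,0],[0,0,0],[0,0,0],[0,0,0],[0,0,0]]}'
python3 - <<'E'
from go import *
plan([.430,-.115,.036],.132)
from workcell import cams
s=cams.read_camera("side")
crop(s,310,150,410,230,7,"pics/s4.png")
E
```

```text
clock: 7.6
position: [0.4513, -0.1123, 0.0892]
ee_rot: [-0.104, 1.571, 0.105]
ft_force: [-7.1, -0.8, 1.6]
width: 0.075
t 7.6 pos [ 0.4513 -0.1123  0.0892] q [-0.38  0.12 -0.54  0.91 -0.    1.05] w 0.075 F [-7.1 -0.8  1.6]
toolx [-0.003  0.001 -1.   ] z [ 0.991  0.133 -0.002] jawyaw 0.133
 turn [ 0.001 -0.002 -0.001]
 turn [-3.14e+00  2.00e-03 -4.00e-03]
 shift mm now-axes [ 53.2   0.1 -21.3]
 shift after turn (k=0,k=pi: y,z negate) [ 53.2   0.1 -21.5]
```

View pics/s4.png

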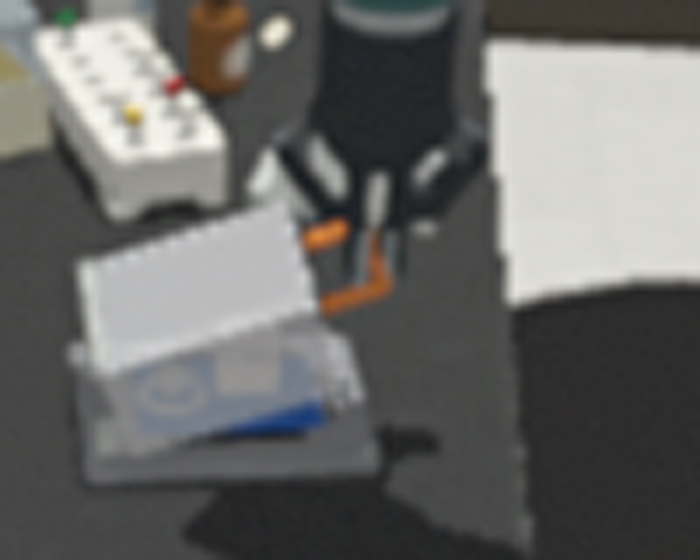

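The cover follows: the bar is still between the pads at (378,270), with the cover tilted about 0.3 rad. I'll continue along the arc.

```bash
python3 -m crank '{"offset":[[-5.8,0,3.9],[-5.7,0,4.2],[-5.5,0,4.4],[-5.3,0,4.6],[-5.1,0,4.8],[-4.9,0,5.1],[-4.7,0,5.3],[-4.5,0,5.4]],"delta_rot":[[0,0,0],[0,0,0],[0,0,0],[0,0,0],[0,0,0],[0,0,0],[0,0,0],[0,0,0]]}'
python3 -m crank '{"offset":[[-4.3,0,5.6],[-4.0,0,5.8],[-3.8,0,6.0],[-3.5,0,6.1],[0,0,0],[0,0,0],[0,0,0],[0,0,0]],"delta_rot":[[0,0,0],[0,0,0],[0,0,0],[0,0,0],[0,0,0],[0,0,0],[0,0,0],[0,0,0]]}'
python3 - <<'E'
from go import *
plan([.430,-.115,.036],.132)
from workcell import cams
s=cams.read_camera("side")
crop(s,310,130,410,230,6,"pics/s5.png")
E
```

```text
clock: 8.65
position: [0.4878, -0.1065, 0.1314]
ee_rot: [-0.103, 1.572, 0.107]
ft_force: [-10.3, 1.1, 9.2]
width: 0.08
clock: 9.65
position: [0.5131, -0.1026, 0.1479]
ee_rot: [-0.102, 1.567, 0.109]
ft_force: [-7.2, 5.1, 9.8]
width: 0.071
t 9.65 pos [ 0.5131 -0.1026  0.1479] q [-0.32  0.16 -0.36  1.05  0.    1.11] w 0.071 F [-7.2  5.1  9.8]
toolx [ 0.001  0.005 -1.   ] z [0.991 0.134 0.001] jawyaw 0.134
 turn [ 0.002  0.001 -0.005]
 turn [-3.139e+00  7.000e-03  2.000e-03]
 shift mm now-axes [111.8  -1.7 -84.2]
 shift after turn (k=0,k=pi: y,z negate) [111.9  -1.4 -84. ]
```

View pics/s5.png

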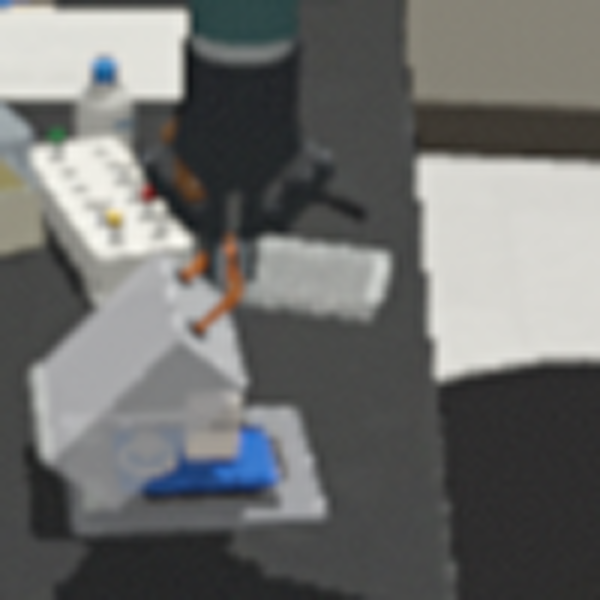

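The cover is at about 0.83 rad with the bar still held. The 10 N force points radially outward, meaning my path runs slightly inside the true circle. I'll correct outward by about 2 mm as I go on.

```bash
python3 -m crank '{"offset":[[-4.3,0,5.5],[-4.0,0,5.7],[-3.5,0,6.0],[-3.0,0,6.3],[-2.3,0,6.6],[-2.0,0,6.7],[0,0,0],[0,0,0]],"delta_rot":[[0,0,0],[0,0,0],[0,0,0],[0,0,0],[0,0,0],[0,0,0],[0,0,0],[0,0,0]]}'
python3 - <<'E'
from go import *
plan([.430,-.115,.036],.132)
from workcell import cams
s=cams.read_camera("side")
crop(s,310,130,410,230,6,"pics/s6.png")
E
```

```text
clock: 10.7
position: [0.5501, -0.0967, 0.1639]
ee_rot: [-0.1, 1.567, 0.112]
ft_force: [0.1, 7.0, -6.9]
width: 0.079
t 10.7 pos [ 0.5501 -0.0967  0.1639] q [-0.29  0.21 -0.26  1.1   0.01  1.14] w 0.079 F [ 0.1  7.  -6.9]
toolx [ 0.001  0.007 -1.   ] z [0.991 0.134 0.002] jawyaw 0.135
 turn [ 0.003  0.002 -0.007]
 turn [-3.139e+00  1.100e-02  3.000e-03]
 shift mm now-axes [ 127.7   -3.  -121.6]
 shift after turn (k=0,k=pi: y,z negate) [ 127.9   -2.4 -121.4]
```

View pics/s6.png

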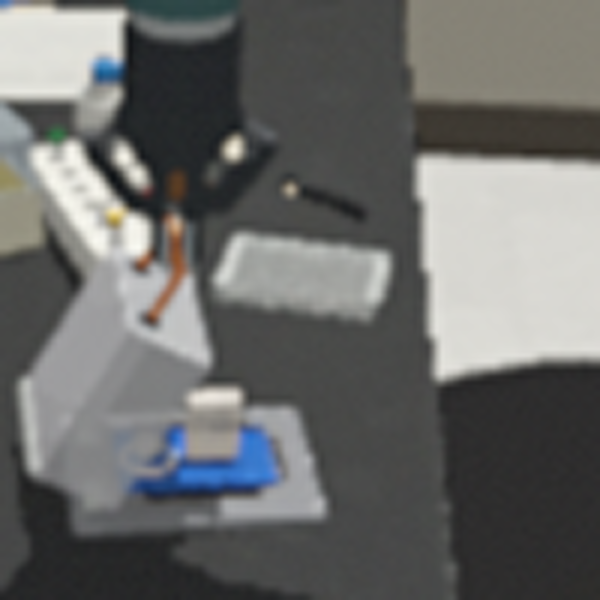

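```bash
python3 -m crank '{"offset":[[-1.2,1,6.8],[-1.0,1,6.9],[-0.8,0,7],[-0.6,0,7],[-0.3,0,7],[-0.1,0,7],[0,0,0],[0,0,0]],"delta_rot":[[0,0,0],[0,0,0],[0,0,0],[0,0,0],[0,0,0],[0,0,0],[0,0,0],[0,0,0]]}'
python3 - <<'E'
from go import *
plan([.430,-.115,.036],.132)
from workcell import cams
s=cams.read_camera("side")
crop(s,290,110,410,230,5,"pics/s7.png")
E
```

```text
clock: 11.75
position: [0.5922, -0.0903, 0.1701]
ee_rot: [-0.102, 1.565, 0.109]
ft_force: [-0.8, 6.7, -0.1]
width: 0.074
t 11.75 pos [ 0.5922 -0.0903  0.1701] q [-0.26  0.27 -0.17  1.13  0.    1.17] w 0.074 F [-0.8  6.7 -0.1]
toolx [ 0.003  0.004 -1.   ] z [0.991 0.134 0.003] jawyaw 0.134
 turn [ 0.002  0.003 -0.004]
 turn [-3.139  0.006  0.005]
 shift mm now-axes [ 133.5   -3.3 -164.5]
 shift after turn (k=0,k=pi: y,z negate) [ 134.1   -3.1 -164.1]
```

View pics/s7.png

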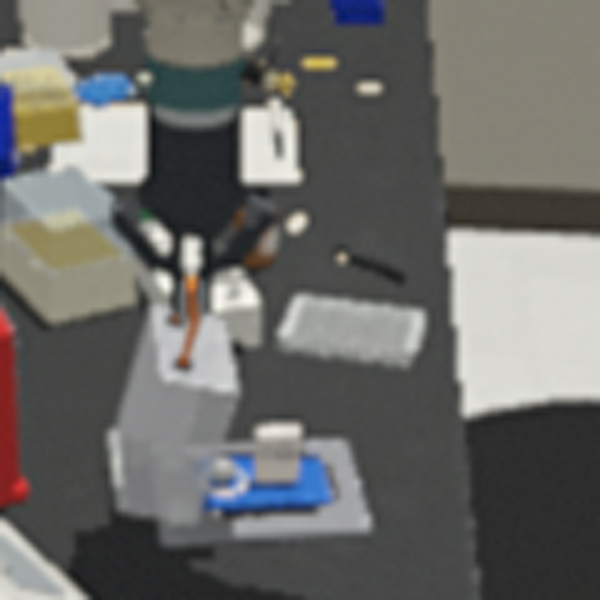

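About 1.32 rad now, with the ball visible in its pocket at (222,467). I'll make the last part to the stop, slower.

```bash
python3 -m crank '{"offset":[[0.1,0,6],[0.3,0,6],[0.6,0,6],[0.8,0,6],[1.0,0,6],[1.2,0,6],[1.3,0,5],[0,0,0]],"delta_rot":[[0,0,0],[0,0,0],[0,0,0],[0,0,0],[0,0,0],[0,0,0],[0,0,0],[0,0,0]]}'
python3 -m crank '{"offset":[[1.0,0,4],[1.0,0,3],[1,0,3],[0.8,0,2],[0,0,0],[0,0,0],[0,0,0],[0,0,0]],"delta_rot":[[0,0,0],[0,0,0],[0,0,0],[0,0,0],[0,0,0],[0,0,0],[0,0,0],[0,0,0]]}'
python3 - <<'E'
from go import *
plan([.430,-.115,.036],.132)
from workcell import cams
s=cams.read_camera("side")
crop(s,290,110,410,230,5,"pics/s8.png")
E
```

```text
clock: 12.8
position: [0.6336, -0.0843, 0.1652]
ee_rot: [-0.102, 1.564, 0.11]
ft_force: [-0.4, 8.7, 1.9]
width: 0.073
clock: 13.8
position: [0.6454, -0.0826, 0.1616]
ee_rot: [-0.102, 1.563, 0.11]
ft_force: [-1.1, 9.0, 1.2]
width: 0.073
t 13.8 pos [ 0.6454 -0.0826  0.1616] q [-0.23  0.36 -0.06  1.15  0.01  1.21] w 0.073 F [-1.1  9.   1.2]
toolx [ 0.005  0.005 -1.   ] z [0.991 0.135 0.005] jawyaw 0.135
 turn [ 0.003  0.005 -0.005]
 turn [-3.139  0.008  0.008]
 shift mm now-axes [ 124.5   -3.8 -218.4]
 shift after turn (k=0,k=pi: y,z negate) [ 125.6   -3.8 -217.8]
```

View pics/s8.png

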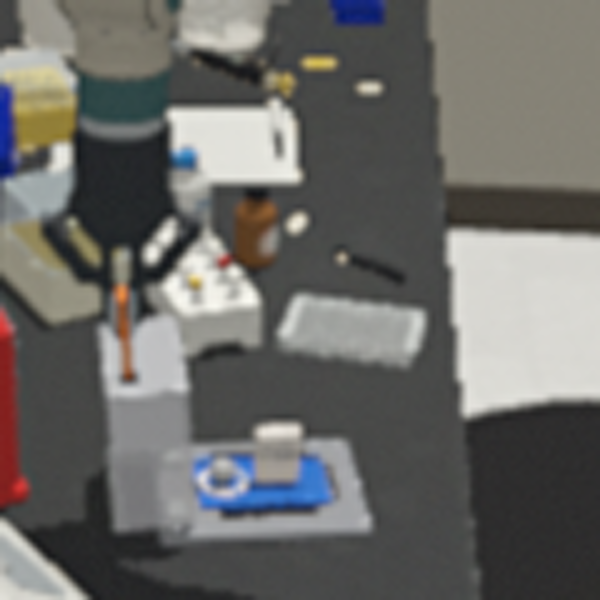

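```bash
python3 -m crank '{"offset":[[0.4,0,1],[0.4,0,1],[0.4,0,1],[0.3,0,1],[0.3,0,1],[0,0,0],[0,0,0],[0,0,0]],"delta_rot":[[0,0,0],[0,0,0],[0,0,0],[0,0,0],[0,0,0],[0,0,0],[0,0,0],[0,0,0]]}'
```

```text
clock: 14.85
position: [0.6472, -0.0823, 0.161]
ee_rot: [-0.102, 1.569, 0.109]
ft_force: [-9.4, 7.8, 10.4]
width: 0.076
```

The force rose (-9 N in x) and the motion stalled, so the cover is on its stop. I'll release gently and rise.

```bash
python3 -m crank '{"offset":[[0,0,0],[0,0,0],[0,0,0],[0,0,0],[0,0,0],[0,0,0],[0,0,0],[0,0,0]],"delta_rot":[[0,0,0],[0,0,0],[0,0,0],[0,0,0],[0,0,0],[0,0,0],[0,0,0],[0,0,0]]}' 0.7
python3 -m crank '{"offset":[[-5,0,0],[-8,0,0],[-12,0,0],[-14,0,0],[-14,0,0],[-14,0,0],[-10,0,0],[-5,0,0]],"delta_rot":[[0,0,0],[0,0,0],[0,0,0],[0,0,0],[0,0,0],[0,0,0],[0,0,0],[0,0,0]]}'
python3 - <<'E'
from go import *
plan([.430,-.115,.036],1.703)
from workcell import cams
s=cams.read_camera("side");t=cams.read_camera("top")
crop(s,290,110,410,230,5,"pics/s9.png");crop(t,300,160,390,255,6,"pics/t9.png")
E
```

```text
clock: 15.85
position: [0.6481, -0.0847, 0.1581]
ee_rot: [-0.104, 1.568, 0.104]
ft_force: [-0.0, -0.9, -0.1]
width: 0.302
clock: 16.85
position: [0.6484, -0.0848, 0.2411]
ee_rot: [-0.105, 1.567, 0.104]
ft_force: [0.5, -0.9, -0.7]
width: 0.299
t 16.85 pos [ 0.6484 -0.0848  0.2411] q [-0.23  0.32  0.06  1.3  -0.    1.21] w 0.299 F [ 0.5 -0.9 -0.7]
toolx [ 0.001 -0.    -1.   ] z [0.991 0.133 0.001] jawyaw 0.133
 turn [-1.57e+00  0.00e+00  1.00e-03]
 turn [ 1.572e+00  1.000e-03 -0.000e+00]
 shift mm now-axes [ 204.9   -0.9 -220.7]
 shift after turn (k=0,k=pi: y,z negate) [205.1 220.5  -1.2]
```

View pics/s9.png

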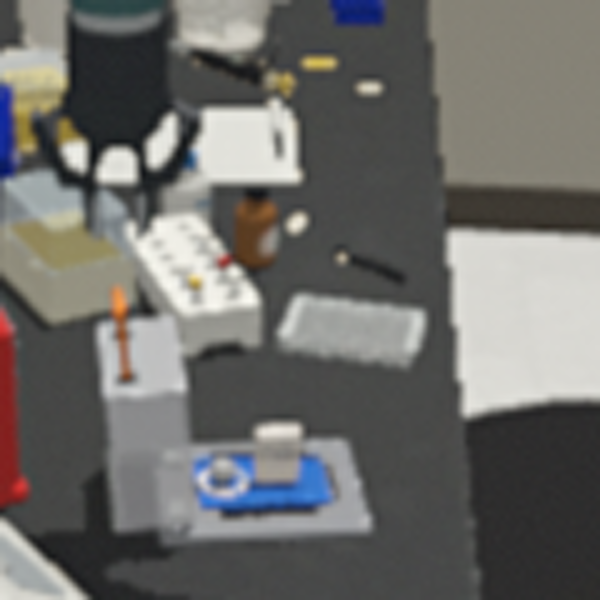

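View pics/t9.png

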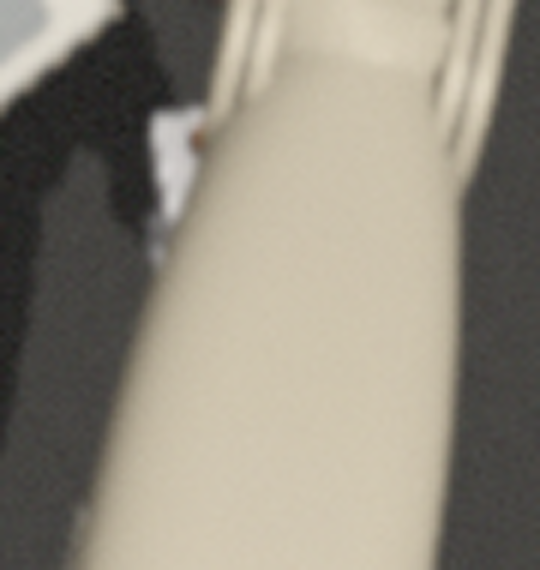

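Run:
```python
from go import *
from workcell import cams
s=cams.read_camera("side");t=cams.read_camera("top")
f=lambda x,y,u0,v0,k:(u0+(x+.5)/k-.5,v0+(y+.5)/k-.5)
a=f(305,318,310,180,8)
print("fin T",atz(t,*a,.064)); b=f(279,432,290,110,5); print("fin S",atz(s,*b,.064)); print(tri(t,a,s,b))
print("fin base/pad", atz(s,*f(222,481,290,110,5),.017), "pocket T",atz(t,*f(283,222,310,180,8),.017))
print("edges T",atz(t,*f(296,280,310,180,8),.064),atz(t,*f(314,357,310,180,8),.064))
print("dock pred fin dir: pocket-fin")
plan([.52,-.105,.15],1.703)
```

```text
fin T [ 0.51925748 -0.10054426  0.064     ]
fin S [ 0.52050628 -0.09852027  0.064     ]
(array([ 0.51989961, -0.10064688,  0.06267033]), np.float64(0.0012621941326613861))
fin base/pad [ 0.56557753 -0.0934651   0.017     ] pocket T [ 0.56313519 -0.09487781  0.017     ]
edges T [ 0.53585754 -0.09681834  0.064     ] [ 0.50224438 -0.10425986  0.064     ]
dock pred fin dir: pocket-fin
t 17.05 pos [ 0.6478 -0.0846  0.2396] q [-0.23  0.32  0.05  1.3  -0.    1.21] w 0.303 F [-0.  -0.2  0.2]
toolx [-0.001  0.    -1.   ] z [ 0.991  0.133 -0.001] jawyaw 0.133
 turn [-1.57e+00 -0.00e+00 -1.00e-03]
 turn [ 1.572e+00 -1.000e-03  0.000e+00]
 shift mm now-axes [  89.7   -3.3 -129.4]
 shift after turn (k=0,k=pi: y,z negate) [ 89.6 129.4  -3.4]
```

Fin at about (0.520, -0.100), pocket at (0.564, -0.094). The separation of 44.4 mm and direction of 0.136 rad fit the given sizes. I move over the fin and turn the jaws across it.

```bash
python3 -m crank '{"offset":[[0,0,-8],[0,0,-16],[0,0,-22],[0,0,-24],[0,0,-22],[0,0,-18],[0,0,-12],[0,0,-6]],"delta_rot":[[0,0,0],[0,0,0],[0,0,0],[0,0,0],[-0.08,0,0],[-0.16,0,0],[-0.16,0,0],[-0.16,0,0]]}' 0.4
python3 -m crank '{"offset":[[0,0,0],[0,0,0],[0,0,0],[0,0,0],[0,0,0],[0,0,0],[0,0,0],[0,0,0]],"delta_rot":[[-0.16,0,0],[-0.16,0,0],[-0.16,0,0],[-0.16,0,0],[-0.16,0,0],[-0.16,0,0],[-0.05,0,0],[0,0,0]]}'
python3 -c "
from go import *
plan([.5199,-.100,.1],1.703)"
```

```text
clock: 18.05
position: [0.5209, -0.1081, 0.24]
ee_rot: [-0.546, 1.502, 0.546]
ft_force: [-0.4, -0.3, 0.4]
width: 0.603
clock: 19.05
position: [0.5218, -0.108, 0.24]
ee_rot: [-1.305, 1.145, 1.306]
ft_force: [0.2, -0.5, 0.4]
width: 0.597
t 19.05 pos [ 0.5218 -0.108   0.24  ] q [-0.33  0.11 -0.21  1.25 -0.   -0.46] w 0.597 F [ 0.2 -0.5  0.4]
toolx [-0.001  0.    -1.   ] z [-0.131  0.991  0.   ] jawyaw 1.702
 turn [-0.001  0.    -0.001]
 turn [ 3.141e+00 -1.000e-03 -0.000e+00]
 shift mm now-axes [140.    0.8   8.2]
 shift after turn (k=0,k=pi: y,z negate) [140.    0.9   8.2]
```

```bash
python3 -m crank '{"offset":[[10,0,2],[18,1,3],[24,0,3],[26,0,0],[26,0,0],[22,0,0],[10,0,0],[4,0,0]],"delta_rot":[[0,0,0],[0,0,0],[0,0,0],[0,0,0],[0,0,0],[0,0,0],[0,0,0],[0,0,0]]}' 0.4
python3 - <<'E'
from go import *
plan([.5199,-.100,.029],1.703)
from workcell import cams
s=cams.read_camera("side")
crop(s,310,150,400,225,8,"pics/s10.png")
E
```

```text
clock: 20.05
position: [0.5204, -0.1001, 0.0995]
ee_rot: [-1.305, 1.144, 1.307]
ft_force: [-0.2, -0.1, 1.0]
width: 0.596
t 20.05 pos [ 0.5204 -0.1001  0.0995] q [-0.31  0.22 -0.4   0.95 -0.   -0.44] w 0.596 F [-0.2 -0.1  1. ]
toolx [-0.001  0.    -1.   ] z [-0.132  0.991  0.   ] jawyaw 1.703
 turn [-0.     0.    -0.001]
 turn [ 3.141e+00 -2.000e-03 -1.000e-03]
 shift mm now-axes [70.5  0.4  0.1]
 shift after turn (k=0,k=pi: y,z negate) [70.5  0.5  0.2]
```

View pics/s10.png

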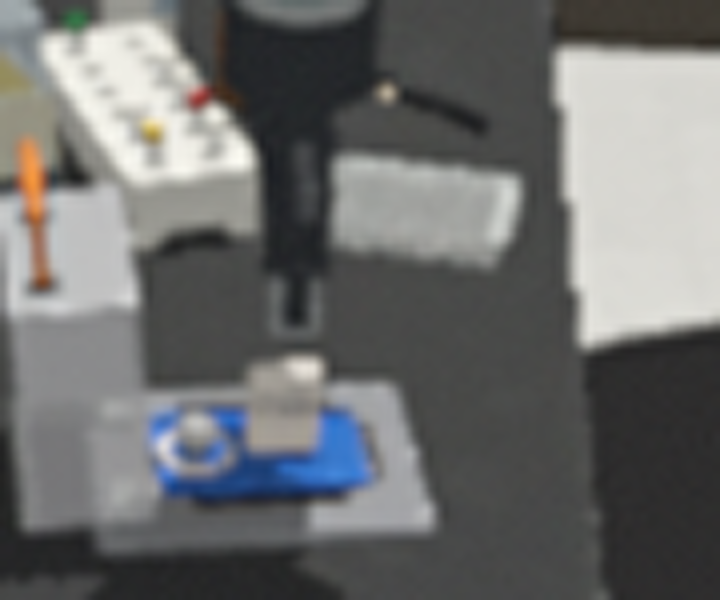

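The near finger at (297,300) is above the fin at (285,400), the jaws are across it and the ball is in its pocket at (197,432). I'll descend.

```bash
python3 -m crank '{"offset":[[6,0,0],[10,0,0],[12,0,0],[12,0,0],[11,0,0],[10,0,0],[6,0,0],[3,0,0]],"delta_rot":[[0,0,0],[0,0,0],[0,0,0],[0,0,0],[0,0,0],[0,0,0],[0,0,0],[0,0,0]]}' 0.4
python3 - <<'E'
from go import *
plan([.5199,-.100,.029],1.703)
from workcell import cams
s=cams.read_camera("side")
crop(s,310,150,400,225,8,"pics/s11.png")
print(proj(s,[.5204,-.100,.064]))
E
```

```text
clock: 21.1
position: [0.5208, -0.1003, 0.0297]
ee_rot: [-1.306, 1.144, 1.306]
ft_force: [0.1, 0.6, -0.5]
width: 0.597
t 21.1 pos [ 0.5208 -0.1003  0.0297] q [-0.31  0.3  -0.46  0.8  -0.   -0.44] w 0.597 F [ 0.1  0.6 -0.5]
toolx [-0.  0. -1.] z [-0.132  0.991  0.   ] jawyaw 1.703
 turn [-0.  0. -0.]
 turn [ 3.142e+00 -1.000e-03 -0.000e+00]
 shift mm now-axes [0.7 0.9 0.4]
 shift after turn (k=0,k=pi: y,z negate) [0.7 0.9 0.4]
[[345.43854134 195.80862187]]
```

View pics/s11.png

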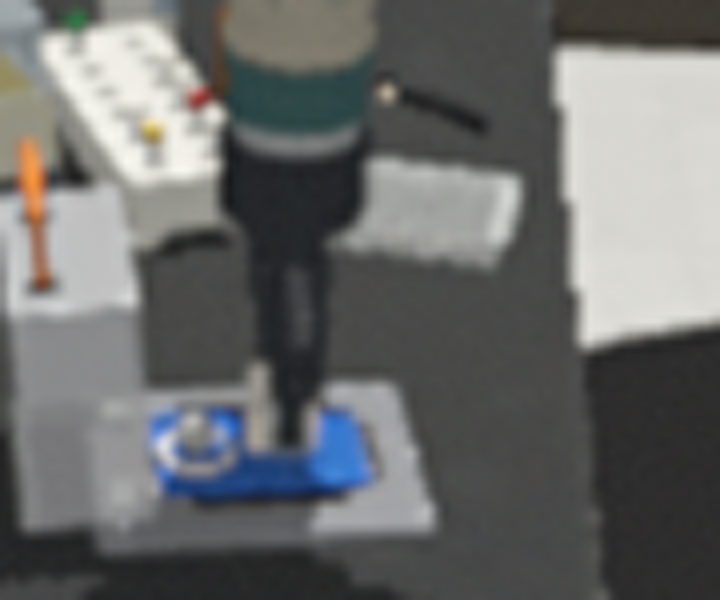

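The pads are centred on the fin (292 against 285). I'll close in stages.

```bash
python3 -m crank '{"offset":[[0,0,0],[0,0,0],[0,0,0],[0,0,0],[0,0,0],[0,0,0],[0,0,0],[0,0,0]],"delta_rot":[[0,0,0],[0,0,0],[0,0,0],[0,0,0],[0,0,0],[0,0,0],[0,0,0],[0,0,0]]}' 0.78 20
python3 -m crank '{"offset":[[0,0,0],[0,0,0],[0,0,0],[0,0,0],[0,0,0],[0,0,0],[0,0,0],[0,0,0]],"delta_rot":[[0,0,0],[0,0,0],[0,0,0],[0,0,0],[0,0,0],[0,0,0],[0,0,0],[0,0,0]]}' 0.9 20
python3 -m crank '{"offset":[[0,0,0],[0,0,0],[0,0,0],[0,0,0],[0,0,0],[0,0,0],[0,0,0],[0,0,0]],"delta_rot":[[0,0,0],[0,0,0],[0,0,0],[0,0,0],[0,0,0],[0,0,0],[0,0,0],[0,0,0]]}' 1 50
python3 -m crank '{"offset":[[-1,0,0],[-2,0,0],[-3,0,0],[-4,0,0],[-4,0,0],[-3,0,0],[-2,0,0],[-1,0,0]],"delta_rot":[[0,0,0],[0,0,0],[0,0,0],[0,0,0],[0,0,0],[0,0,0],[0,0,0],[0,0,0]]}'
python3 - <<'E'
from go import *
plan([.5199,-.100,.029],1.703)
from workcell import cams
s=cams.read_camera("side")
crop(s,310,150,400,225,8,"pics/s12.png")
E
```

```text
clock: 22.15
position: [0.521, -0.1003, 0.0301]
ee_rot: [-1.306, 1.144, 1.306]
ft_force: [-0.2, 0.4, 0.6]
width: 0.216
clock: 23.15
position: [0.521, -0.1004, 0.0302]
ee_rot: [-1.306, 1.144, 1.306]
ft_force: [-0.1, -0.7, 1.4]
width: 0.134
clock: 24.15
position: [0.5211, -0.1002, 0.0302]
ee_rot: [-1.306, 1.143, 1.306]
ft_force: [0.8, 0.4, 3.3]
width: 0.134
clock: 25.15
position: [0.521, -0.1003, 0.0503]
ee_rot: [-1.306, 1.144, 1.306]
ft_force: [0.6, 0.4, -1.9]
width: 0.132
t 25.15 pos [ 0.521  -0.1003  0.0503] q [-0.31  0.28 -0.45  0.85  0.   -0.44] w 0.132 F [ 0.6  0.4 -1.9]
toolx [ 0. -0. -1.] z [-0.132  0.991 -0.   ] jawyaw 1.703
 turn [ 0. -0.  0.]
 turn [-3.142 -0.    -0.   ]
 shift mm now-axes [21.3  1.1  0.5]
 shift after turn (k=0,k=pi: y,z negate) [21.3  1.1  0.5]
```

View pics/s12.png

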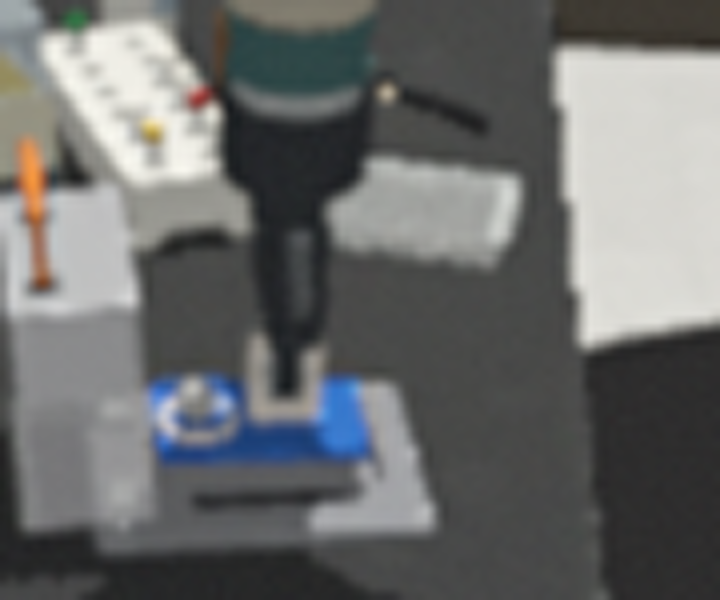

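The tray is lifted level with the ball at (197,397) in the rim. I'll raise it smoothly.

```bash
python3 -m crank '{"offset":[[-2,0,0],[-5,0,0],[-8,0,0],[-10,0,0],[-10,0,0],[-8,0,0],[-5,0,0],[-2,0,0]],"delta_rot":[[0,0,0],[0,0,0],[0,0,0],[0,0,0],[0,0,0],[0,0,0],[0,0,0],[0,0,0]]}'
python3 -m crank '{"offset":[[-2,0,0],[-4,0,0],[-6,0,0],[-7,0,0],[-6,0,0],[-4,0,0],[-2,0,0],[0,0,0]],"delta_rot":[[0,0,0],[0,0,0],[0,0,0],[0,0,0],[0,0,0],[0,0,0],[0,0,0],[0,0,0]]}'
python3 - <<'E'
from go import *
plan([.463,.293,.1253],1.806)
from workcell import cams
s=cams.read_camera("side")
crop(s,310,130,400,225,6,"pics/s13.png")
E
```

```text
clock: 26.2
position: [0.5211, -0.1003, 0.1005]
ee_rot: [-1.306, 1.144, 1.306]
ft_force: [0.2, -0.1, -1.5]
width: 0.136
clock: 27.2
position: [0.521, -0.1003, 0.1312]
ee_rot: [-1.306, 1.144, 1.306]
ft_force: [-0.1, -0.0, -0.5]
width: 0.134
t 27.2 pos [ 0.521  -0.1003  0.1312] q [-0.31  0.19 -0.36  1.02 -0.   -0.44] w 0.134 F [-0.1 -0.  -0.5]
toolx [ 0. -0. -1.] z [-0.132  0.991 -0.   ] jawyaw 1.703
 turn [-0.103 -0.     0.   ]
 turn [3.039 0.    0.   ]
 shift mm now-axes [  5.9   5.6 397.5]
 shift after turn (k=0,k=pi: y,z negate) [  5.9 -35.3 396. ]
```

View pics/s13.png

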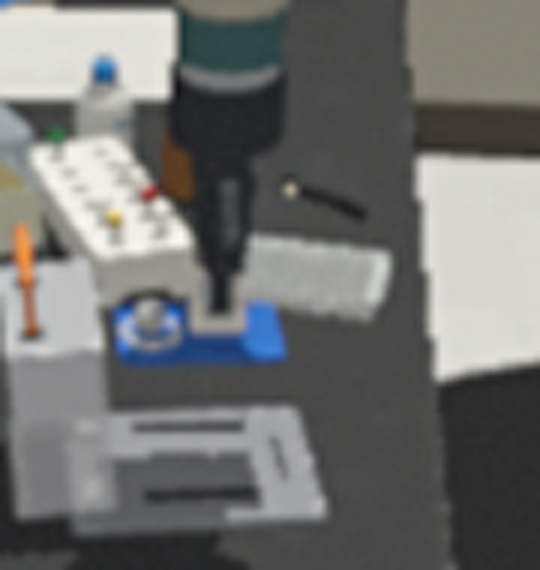

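```bash
python3 -m crank '{"offset":[[0,0,2],[0,0,5],[0,0,8],[0,0,11],[0,0,14],[0,0,17],[0,0,20],[0,0,20]],"delta_rot":[[0,0,0],[0,0,0],[0,0,0],[0,0,0],[0,0,0],[0,0,0],[0,0,0],[0,0,0]]}'
python3 -m crank '{"offset":[[0,0,20],[0,0,20],[0,0,20],[0,0,20],[0,0,20],[0,0,20],[0,0,20],[0,0,20]],"delta_rot":[[-0.013,0,0],[-0.013,0,0],[-0.013,0,0],[-0.013,0,0],[-0.013,0,0],[-0.013,0,0],[-0.013,0,0],[-0.012,0,0]]}'
python3 -m crank '{"offset":[[0,0,18],[0,0,15],[0,0,12],[0,0,9],[0,0,6],[0,0,4],[0,0,2],[0,0,1]],"delta_rot":[[0,0,0],[0,0,0],[0,0,0],[0,0,0],[0,0,0],[0,0,0],[0,0,0],[0,0,0]]}'
python3 - <<'E'
from go import *
plan([.463,.293,.1253],1.806)
from workcell import cams
s=cams.read_camera("side");t=cams.read_camera("top")
crop(s,270,200,390,300,6,"pics/s14.png");crop(t,180,150,400,270,3,"pics/t14.png")
E
```

```text
clock: 28.25
position: [0.5078, -0.0025, 0.1311]
ee_rot: [-1.306, 1.143, 1.306]
ft_force: [1.1, -1.0, -1.4]
width: 0.133
clock: 29.25
position: [0.4792, 0.1549, 0.1312]
ee_rot: [-1.381, 1.088, 1.381]
ft_force: [0.2, -0.0, -0.8]
width: 0.142
clock: 30.25
position: [0.4643, 0.2183, 0.1311]
ee_rot: [-1.38, 1.089, 1.38]
ft_force: [0.2, 0.1, -1.5]
width: 0.135
t 30.25 pos [0.4643 0.2183 0.1311] q [ 0.31  0.16 -0.4   1.01 -0.    0.08] w 0.135 F [ 0.2  0.1 -1.5]
toolx [-0. -0. -1.] z [-0.233  0.973 -0.   ] jawyaw 1.806
 turn [-0. -0. -0.]
 turn [ 3.141 -0.     0.   ]
 shift mm now-axes [  5.8 -16.1  73. ]
 shift after turn (k=0,k=pi: y,z negate) [  5.8 -16.1  72.9]
```

View pics/s14.png

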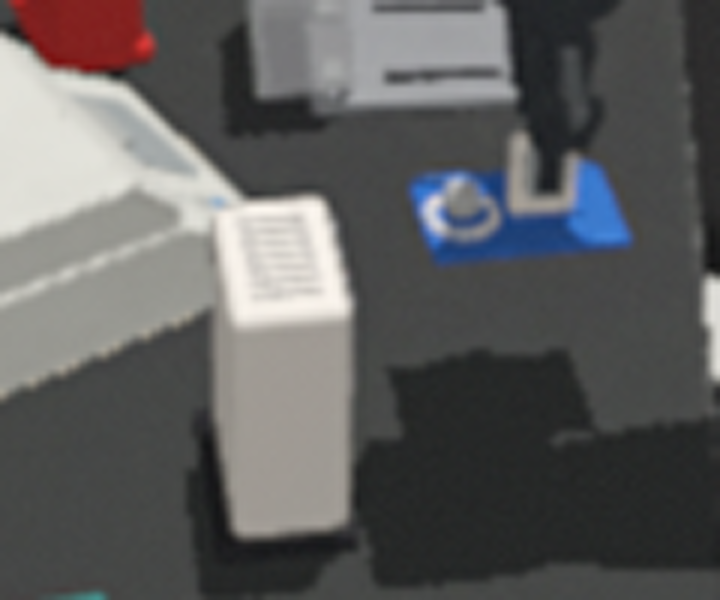

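View pics/t14.png

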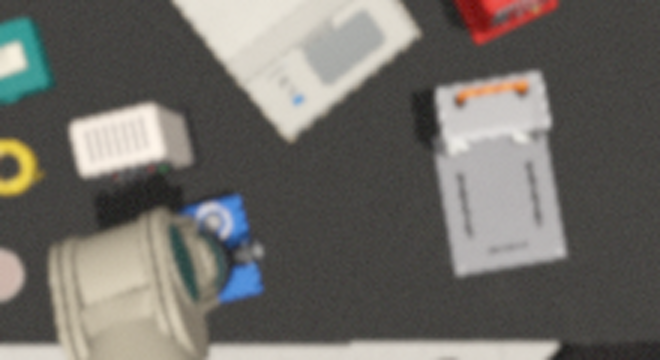

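All good: the cover is open (top crop bar at (492,93)), the ball is in the pocket and the tray is level. Now the last stretch.

```bash
python3 -m crank '{"offset":[[0,-1,3],[1,-2,7],[1,-3,12],[1,-4,15],[1,-3,15],[1,-2,12],[1,-1,6],[0,0,3]],"delta_rot":[[0,0,0],[0,0,0],[0,0,0],[0,0,0],[0,0,0],[0,0,0],[0,0,0],[0,0,0]]}'
python3 -m crank '{"offset":[[0,0,0],[0,0,0],[0,0,0],[0,0,0],[0,0,0],[0,0,0],[0,0,0],[0,0,0]],"delta_rot":[[0,0,0],[0,0,0],[0,0,0],[0,0,0],[0,0,0],[0,0,0],[0,0,0],[0,0,0]]}'
python3 - <<'E'
from go import *
plan([.463,.293,.1253],1.806)
from workcell import cams
s=cams.read_camera("side");t=cams.read_camera("top")
crop(s,280,210,380,300,8,"pics/s15.png");crop(t,160,150,300,260,5,"pics/t15.png")
E
```

```text
clock: 31.35
position: [0.4626, 0.2935, 0.1249]
ee_rot: [-1.381, 1.089, 1.381]
ft_force: [0.3, -0.5, -0.6]
width: 0.132
clock: 32.35
position: [0.4628, 0.2931, 0.1251]
ee_rot: [-1.38, 1.089, 1.38]
ft_force: [0.5, 0.1, -1.2]
width: 0.133
t 32.35 pos [0.4628 0.2931 0.1251] q [ 0.45  0.22 -0.33  1.02 -0.    0.21] w 0.133 F [ 0.5  0.1 -1.2]
toolx [-0. -0. -1.] z [-0.233  0.972 -0.   ] jawyaw 1.806
 turn [ 0. -0. -0.]
 turn [-3.142  0.    -0.   ]
 shift mm now-axes [-0.2 -0.1 -0.2]
 shift after turn (k=0,k=pi: y,z negate) [-0.2 -0.1 -0.2]
```

View pics/s15.png

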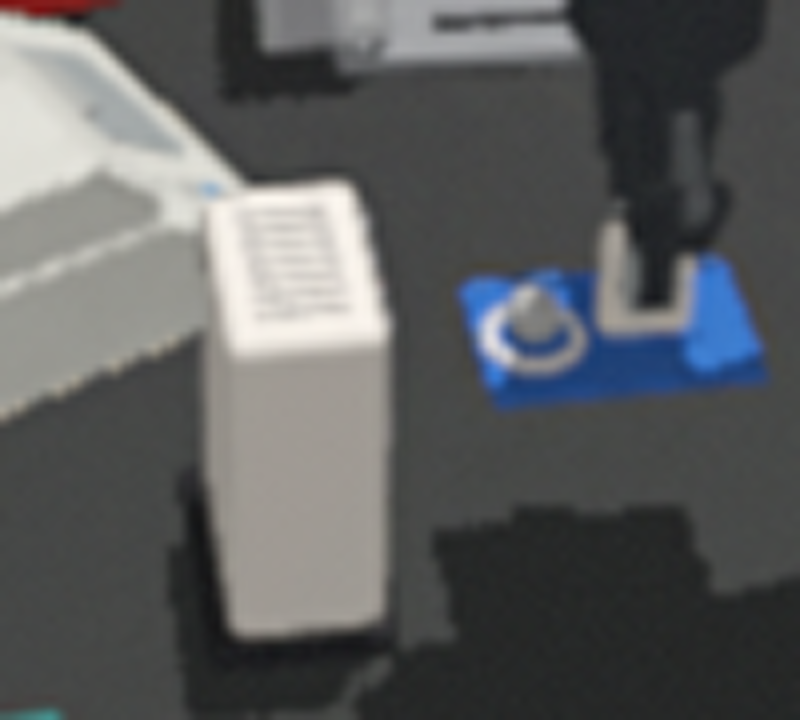

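View pics/t15.png

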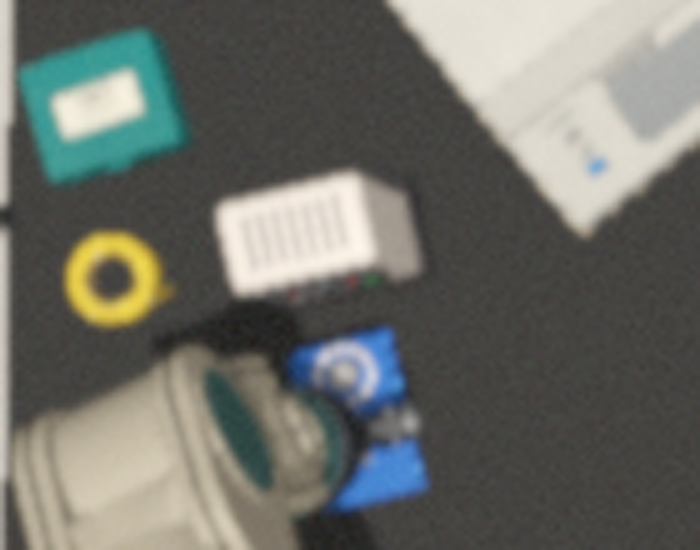

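Run:
```python
from go import *
from workcell import cams
s=cams.read_camera("side");t=cams.read_camera("top")
f=lambda x,y,u0,v0,k:(u0+(x+.5)/k-.5,v0+(y+.5)/k-.5)
P,e=tri(t,f(343,373,160,150,5),s,f(534,313,280,210,8)); print("ball",P,e)
rim,e2=tri(t,f(346,372,160,150,5),s,f(534,335,280,210,8)); print("rim",rim,e2)
M=R.from_euler('z',.235)
for q in (P,rim,atz(t,*f(346,372,160,150,5),.114)): print("in reader frame",M.inv().apply(q-[.568,.318,.12])*1000)
for u in ((293,292),(353,281),(320,288)): print("lights at z.12->",M.inv().apply(atz(t,*f(*u,160,150,5),.12)-[.568,.318,.12])*1000)
print("lights at z.06",M.inv().apply(atz(t,*f(353,281,160,150,5),.06)-[.568,.318,.12])*1000)
# red reader crop for window layout
crop(t,320,115,380,175,9,"pics/redr.png")
print("tape/dish now",atz(t,*f(110,279,160,150,5),.019))
```

```text
ball [0.50589434 0.30262903 0.12137591] 0.00044802328287821546
rim [0.50600446 0.30315529 0.11074949] 0.0005957716623913406
in reader frame [-63.97766926  -0.48761957   1.37591216]
in reader frame [-6.37480356e+01 -1.47060767e-03 -9.25051364e+00]
in reader frame [-63.63273955  -0.82284967  -6.        ]
lights at z.12-> [-3.38408870e+00  2.00030932e+01 -1.11022302e-13]
lights at z.12-> [-5.87221840e+00 -2.06575227e+01 -1.11022302e-13]
lights at z.12-> [-5.12316577e+00  1.85363733e+00 -1.11022302e-13]
lights at z.06 [  0.13731828  -7.65370587 -60.        ]
tape/dish now [0.57469241 0.49603372 0.019     ]
```

View pics/redr.png

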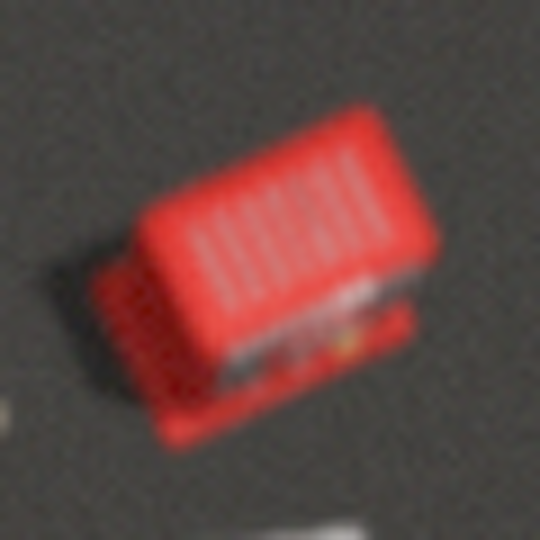

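Ball measured at (-64, -0.5, +1) mm in the reader frame, level, still, grip width steady. All of that is well inside the limits, so I hand it in.

```bash
python3 -c "
from workcell import env,cams
from h import *
t=cams.read_camera('top');s=cams.read_camera('side');crop(t,320,150,390,255,5,'pics/f1.png')
st=env.state();print(st['clock'],st['width'],np.abs(st['qd']).max())
print(env.finish_job())"
```

```text
32.65 0.13347524809728387 0.00155161703558317
the job is handed in; nothing more can be done
None
```

View pics/f1.png

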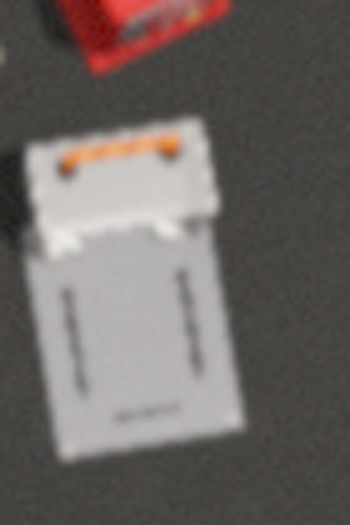

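I handed the job in at 32.65 s, holding the tray level by its fin in front of the white reader; no verdict is reported.

**Cover:** I gripped the bar and guided it along its arc onto the stop at an average of about 0.3 rad/s, then released it. The last picture shows it standing open with the dock nest empty.

**Tray:** I lifted it by the fin and carried it smoothly. The last check put the ball about 64 mm in front of the window, within 1 mm sideways and 1.4 mm in height. The tool was vertical and the arm still. The grip held at 0.13 opening (11 mm), which fits the 12 mm fin.

**What I could not fully check:**
- **Window position:** the window faced away from both cameras, so I took its place from the reader's top corners. The white part measured about 94 mm wide, not the stated 110 mm; I took the difference to be a wider dark foot. The front panel may stand about 5 mm further forward, which would make the distance about 59 mm, still inside 40 to 90 mm.
- **Forces on the cover:** the wrist force reached about 14 N while the cover was swung, because my path ran slightly off the true circle.
- **Bystanders:** the label tape measured within 2 mm of its start. I did not measure the dish or bottle again at the end, but the arm worked well away from both.

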